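Load, close and lock the curing drawer

ROBOT

A 7-joint arm with a two-finger parallel gripper is mounted at the origin on a cart in front of the work surface, level with it; the furniture and walls round the work are solid. World frame = base frame: x ahead of the robot, y to its left, z up, the work surface at z = 0. Lengths are in m, angles in degrees, forces in N, time in s.
With the tool pointing down it reaches from about 0.4 to 0.75 m from the base axis. Payload 19.5 kg.
Tool frame: the origin (TCP) lies at the very end of the fingers, on their centre line; the grasp point (between the pads) lies 19 mm behind it; z points along the fingers, y is the line along which they close (so a half turn about z gives the same grasp; the last joint's range is limited). The gripper opens to 85 mm and grips with 20 to 120 N. Pads are 22 mm wide; open, the fingers measure 114 mm over their backs; the gripper's body (76 mm by 85 mm) begins 54 mm behind the grasp point. The pads swing forward as they close: fully open they stand 13 mm farther back than shut.
Start: joints at [60.98, 40.479, -1.581, 85.061, 1.261, 54.483, -4.326], TCP at [0.258, -0.514, 0.231] pointing down, gripper open.
Joint ranges: [-155.06, 155.06], [-18.47, 123.98], [-90, 86.84], [0, 140.48], [-83.41, 263.41], [0, 116], [-161.91, 161.91]. Speed limits (degrees/s): [108.29, 108.29, 147.25, 147.25, 172.46, 172.46, 172.46].

INTERFACE

Orientations are given as a 3x3 rotation matrix whose columns are the frame's x, y, z axes.
In Python, from station import manip, planner, state, viewer gives the robot as it stands. Calls block until the motion is done:
- manip.movep(position, orientation): joint-space move of the TCP to a pose.
- manip.move_l(position, ori=None, feed=0.15, force_limit=None): straight line of the TCP; ori=None keeps the orientation; feed is the mean speed in m/s. With force_limit (N) it stops when the force on the tool has changed by that much, and returns True; else False.
- manip.movej(angles): joint-space move.
- manip.gripper_to(opening): finger opening in m; the grip force is fixed at half the most; returns when the fingers have stopped.
- manip.pause(seconds).
- planner.inverse_kinematics(position, orientation): joint angles nearest the present ones, or None.
- state(): the state.
- viewer.capture(name): name is "scene" or "top"; returns the picture (480x640x3 uint8, red, green, blue); there is no depth.
- viewer.get_calibration(name): a dict with "vertical_fov" (degrees; the focal length in pixels is half the picture's height over the tangent of half this angle, whatever the lens; pixels are square), "cx", "cy" (the principal point, pixels), "dist" ([k1, k2, p1, p2, k3] as OpenCV has them; the pictures are not rectified), "pose" (4x4, takes a point from camera to world coordinates). Camera axes: x right, y down, z forward; pixel columns grow to the right and rows downward; lengths in m; the calibration is good to about 2 mm. A picture is of the moment at which its call begins. get_calibration takes no time and is no camera call.
A pose or a line that the arm cannot do raises manip.Unreachable and nothing moves.
- manip.sign_off(): hands the job in; it is judged then, once.
The state is a dict: "time": time; "qpos": joint angles; "qd": joint speeds; "tau": joint torques, N m; "eef_pos": TCP position; "orientation": TCP orientation; "ft_force": force on the tool from outside, world axes, zero at the start; "ft_torque": the same for the moment, N m; "finger_gap": finger opening in m; "grip_force": force on a finger pad.
Only numpy, scipy, OpenCV 4.12 (cv2) and the standard library are available. Lean on these libraries where they do the work, as an engineer would, in place of code of your own. Each camera call takes 0.05 s, during which the arm holds its last target. There are 200 camera calls.

TASK

The freshly glued barrels in the cardboard tray go into the curing cabinet so that they set straight: lay every barrel in a V-cradle of its own in the pulled-out drawer, seated along the V and about centred on it, and swing all three clamp straps right down (also over an empty cradle, since an open strap will not pass the cabinet's header). Then hold down the red release lever of the slide, push the drawer gently in until it is fully home, let the lever come up, and lock the drawer: take the lock pin from its holster on the roof and put it down through the bracket's eyelet and the drawer's ear until its head rests on the bracket. Leave the other things on the bench where they are.

Things in the scene. Friction and masses are not known exactly. Their poses are not given: they have to be found in the camera images.
- tray_barrels: open cardboard tray, fixed, 449 mm (x) by 217 mm (y), floor 18 mm and walls 60 mm above the bench; origin: centre of its underside. The barrels lie along its y in lanes at x -115, 0, 115 mm between card blocks 15 mm high near its sides, with 12 mm of play. Beware the tall stack of white boxes (about 0.35 m) between tray and cabinet, x over 0.64, y -0.09 to -0.19 from the robot
- barrel_0_mid (a point): middle of a barrel: white cylinder, 45 mm diameter, 150 mm long, black band round the middle, 0.14 kg; the point lies on its axis halfway along; its y axis is the long axis (x and z turn as it rolls). It rolls when pushed. None if absent in this run (two or three barrels are there)
- barrel_1_mid (a point): middle of a barrel: white cylinder, 45 mm diameter, 150 mm long, black band round the middle, 0.14 kg; the point lies on its axis halfway along; its y axis is the long axis (x and z turn as it rolls). It rolls when pushed. None if absent in this run (two or three barrels are there)
- barrel_2_mid (a point): middle of a barrel: white cylinder, 45 mm diameter, 150 mm long, black band round the middle, 0.14 kg; the point lies on its axis halfway along; its y axis is the long axis (x and z turn as it rolls). It rolls when pushed. None if absent in this run (two or three barrels are there)
- nest_0 (a point): cradle 0 (left one): where a seated barrel's middle lies, 41 mm above the drawer floor. x: along the cradle towards the cabinet (a seated barrel's axis), y: left, z: up. Black V-blocks 20 mm long, 45 mm before (-x) and 48 mm behind it; grip a barrel between them, 12 mm to +x to clear an open strap. Cradles 85 mm apart; cabinet face 102 mm behind; a barrel has 15 to 19 mm of play along
- nest_1 (a point): cradle 1 (middle one): where a seated barrel's middle lies, 41 mm above the drawer floor. x: along the cradle towards the cabinet (a seated barrel's axis), y: left, z: up. Black V-blocks 20 mm long, 45 mm before (-x) and 48 mm behind it; grip a barrel between them, 12 mm to +x to clear an open strap. Cradles 85 mm apart; cabinet face 102 mm behind; a barrel has 15 to 19 mm of play along
- nest_2 (a point): cradle 2 (right one): where a seated barrel's middle lies, 41 mm above the drawer floor. x: along the cradle towards the cabinet (a seated barrel's axis), y: left, z: up. Black V-blocks 20 mm long, 45 mm before (-x) and 48 mm behind it; grip a barrel between them, 12 mm to +x to clear an open strap. Cradles 85 mm apart; cabinet face 102 mm behind; a barrel has 15 to 19 mm of play along
- strap_0 (a joint): clamp strap of cradle 0, rad: 0 = pad on a seated barrel, -0.12 = stop if empty, 1.57 = upright, starts open at 1.55 to 1.72. Stiff hinge (0.06 N m), stays where left. Strip 16 mm wide, 70 mm long; pin along the cradle's x at -45, +33, +29.5 mm from the nest point; at 0 it points to -y over the barrel, opening lifts it up and over to +y
- strap_0_tab (a point): point on the outer face (upper face when closed) of strap 0, 55 mm from its pin: push here; the flat red end, 7 mm thick, runs from 48 to 70 mm. Axes at 0 rad as the cradle's; z: out of that face, -y: along the strip to its end
- strap_1 (a joint): clamp strap of cradle 1, rad: 0 = pad on a seated barrel, -0.12 = stop if empty, 1.57 = upright, starts open at 1.55 to 1.72. Stiff hinge (0.06 N m), stays where left. Strip 16 mm wide, 70 mm long; pin along the cradle's x at -45, +33, +29.5 mm from the nest point; at 0 it points to -y over the barrel, opening lifts it up and over to +y
- strap_1_tab (a point): point on the outer face (upper face when closed) of strap 1, 55 mm from its pin: push here; the flat red end, 7 mm thick, runs from 48 to 70 mm. Axes at 0 rad as the cradle's; z: out of that face, -y: along the strip to its end
- strap_2 (a joint): clamp strap of cradle 2, rad: 0 = pad on a seated barrel, -0.12 = stop if empty, 1.57 = upright, starts open at 1.55 to 1.72. Stiff hinge (0.06 N m), stays where left. Strip 16 mm wide, 70 mm long; pin along the cradle's x at -45, +33, +29.5 mm from the nest point; at 0 it points to -y over the barrel, opening lifts it up and over to +y
- strap_2_tab (a point): point on the outer face (upper face when closed) of strap 2, 55 mm from its pin: push here; the flat red end, 7 mm thick, runs from 48 to 70 mm. Axes at 0 rad as the cradle's; z: out of that face, -y: along the strip to its end
- drawer (a joint): the drawer, m: 0 = fully out and locked by the slide; grows as it is pushed in; 0.192 = home against the cabinet. Friction about 3 N; stays where left. It goes in only if the release lever is held down over the first 25 mm and no strap stands open (an open strap hits the cabinet's header)
- drawer_front (a point): centre of the outer face of the white drawer front (296 mm wide, 100 mm high, its top edge 120 mm above the bench). x: the way in, y: left, z: up. A bar handle 76 mm long stands 35 mm off the face, 18 mm above and 103 mm to the right of this point
- release_lever (a joint): release lever of the slide, rad: 0 = up (sprung), catch engaged; the catch is clear above 0.08; 0.13 = fully down. Springs back when let go
- lock_pin: lock pin, 80 mm long: a steel rod 8 mm in diameter, 46 mm long, pointed at the foot, under a yellow round head 21 mm in diameter and 34 mm high. Origin: the foot's tip; z: up along the pin to the head. Starts upright in a holster tube (47 mm high, 11 mm bore) on the cabinet's roof (152 mm above the bench), the head resting on the rim
- lock_eye (a point): upper mouth of the 12 mm eyelet in the steel bracket (5 mm thick, 24 mm wide, 29 mm long) on the cabinet's header, 18 mm before its face; z: up. With the drawer home, the slotted eyelet of the drawer's ear (13 x 12 mm, 5 mm thick) lies right below, its top 20 mm under this point, so that the pin goes down through both until its head rests on the bracket
- lever_pad (a point): middle of the upper face of the red thumb pad, 26 mm (x) by 34 mm (y), before the drawer front, 45 mm left of its middle, its far edge 7 mm from the front's face, 7 mm below the front's top edge; z: up. Pressing it straight down 10 to 15 mm with 3 to 6 N clears the catch; it rides with the drawer
- glue_bottle: red thread-lock bottle with a black cap, 30 x 92 mm; a bystander; origin: centre of its underside
- side_cutter: blue side cutter, 127 mm long, lying flat; a bystander; origin: centre of its underside
- ring_gauge: stepped steel plug gauge, 32 x 40 mm; a bystander; origin: centre of its underside
- tape_1: green roll of tape, 63 mm; a bystander; origin: centre of its underside
- jig_block: black locating jig, 62 x 80 x 28 mm; a bystander; origin: centre of its underside

How it is judged:
By the outcome, as a careful person would: the job done as asked, in the order asked, and still so for the second after the job is handed in, with the robot touching nothing.
Of barrel_0, barrel_1, barrel_2 only 2 to 3 are there at a start; the rules pass over those that are not, and their reading is None.
At some moment in a run one of barrel_0, barrel_1, barrel_2 may be knocked a few centimetres aside while the robot is not near it.
It also fails if it takes over 210 s, if anything falls off the work surface, if the arm or the gripper's body presses on something with over 40 N, if the wrist force passes 120 N, or if a joint passes its speed limit or range.

## Working session

There is one attempt and no reset: what is moved stays moved. The work goes in short steps, each a Python script; the robot and the scene stay as the last script left them, time stands still between calls to the robot, and variables do not carry over. Pictures are saved under pics/ and viewed, at most 14 in all, crops included, and the job is handed in when it is done.

```bash
ls; mkdir -p pics; python3 - <<'E'
from station import manip, planner, state, viewer
import cv2, numpy as np
for n in ("scene","top"):
    im=viewer.capture(n); cv2.imwrite(f"pics/{n}0.png",im[:,:,::-1])
    c=viewer.get_calibration(n); print(n,c["vertical_fov"],c["cx"],c["cy"],c["dist"]);print(np.round(c["pose"],3))
s=state();print(s["time"],s["eef_pos"],s["orientation"],s["ft_force"])
E
```

```text
pics
scene 56.044647428502245 319.1481116304629 237.8710770137607 [-0.00029038  0.          0.          0.          0.        ]
[[-0.875 -0.349  0.335  0.116]
 [-0.484  0.609 -0.629  0.799]
 [ 0.015 -0.712 -0.702  0.992]
 [ 0.     0.     0.     1.   ]]
top 49.85125269027514 312.6282104573822 241.708282573279 [-0.14087109  0.          0.          0.          0.        ]
[[ 1.60e-02 -9.85e-01  1.74e-01  2.50e-01]
 [-1.00e+00 -1.70e-02  1.00e-03 -1.10e-02]
 [ 2.00e-03 -1.74e-01 -9.85e-01  1.66e+00]
 [ 0.00e+00  0.00e+00  0.00e+00  1.00e+00]]
0.1 [ 0.25761965 -0.51379896  0.23089202] [[ 8.93926804e-01  4.48212746e-01 -4.50288445e-04]
 [ 4.48212972e-01 -8.93926390e-01  8.60374510e-04]
 [-1.68939024e-05 -9.70936959e-04 -9.99999528e-01]] [-0.86121195 -0.48521424 -0.27271142]
```

View pics/scene0.png

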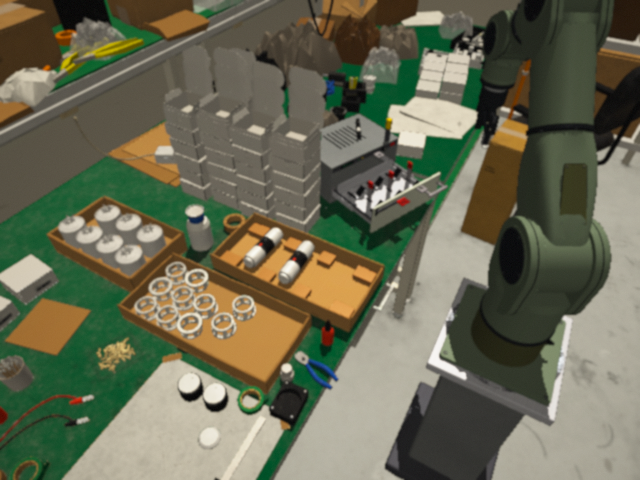

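View pics/top0.png

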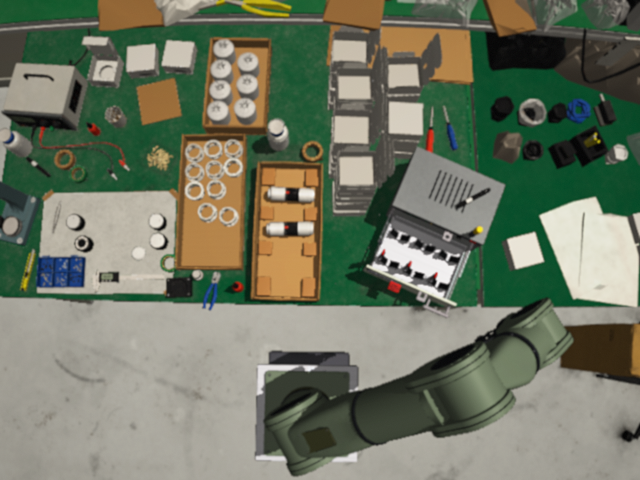

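The scene view shows two barrels in the tray (about (263,247) and (296,262)), and the drawer with red-tipped straps standing open near (385,190). The top view has the barrels at (290,194) and (289,229), the lever pad near (393,286) and the yellow pin near (479,231). Next I'll enlarge the cabinet in both views.

```bash
cat > h.py <<'E'
from station import manip, planner, state, viewer
import cv2, numpy as np
C={n:viewer.get_calibration(n) for n in("scene","top")}
def K(n):
    c=C[n]; f=240/np.tan(np.radians(c["vertical_fov"])/2)
    return np.array([[f,0,c["cx"]],[0,f,c["cy"]],[0,0,1.]]),np.array(c["dist"],float)
def ray(n,uv):
    k,d=K(n); p=cv2.undistortPoints(np.array([[uv]],float),k,d)[0,0]
    P=np.array(C[n]["pose"]); v=P[:3,:3]@[p[0],p[1],1]; return P[:3,3],v/np.linalg.norm(v)
def plane(n,uv,z):
    o,v=ray(n,uv); return o+v*(z-o[2])/v[2]
def tri(us,ut):
    (a,u),(b,v)=ray("scene",us),ray("top",ut)
    s=np.linalg.lstsq(np.c_[u,-v],b-a,rcond=None)[0]
    p,q=a+s[0]*u,b+s[1]*v; return (p+q)/2,np.linalg.norm(p-q)
def proj(n,p):
    k,d=K(n); W=np.linalg.inv(np.array(C[n]["pose"]))
    p=np.atleast_2d(p); return cv2.projectPoints(p@W[:3,:3].T+W[:3,3],np.zeros(3),np.zeros(3),k,d)[0][:,0]
def down(a):  # tool down, finger-closing axis y at angle a (deg) from world x
    a=np.radians(a); y=np.array([np.cos(a),np.sin(a),0]); z=np.array([0,0,-1.]); return np.c_[np.cross(y,z),y,z]
def crop(n,x0,x1,y0,y1,s):
    return cv2.resize(viewer.capture(n)[y0:y1,x0:x1,::-1],None,fx=s,fy=s,interpolation=cv2.INTER_CUBIC)
def st():
    s=state(); print("t",round(s["time"],1),"pos",np.round(s["eef_pos"],4),"gap",round(s["finger_gap"],4),"F",np.round(s["ft_force"],1),"grip",np.round(s["grip_force"],1)); return s
E
python3 - <<'E'
from h import *
cv2.imwrite("pics/c1.png",crop("top",355,515,145,315,3.5)); cv2.imwrite("pics/c2.png",crop("scene",310,450,105,240,4.4))
E
```

```text
(no output)
```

View pics/c1.png

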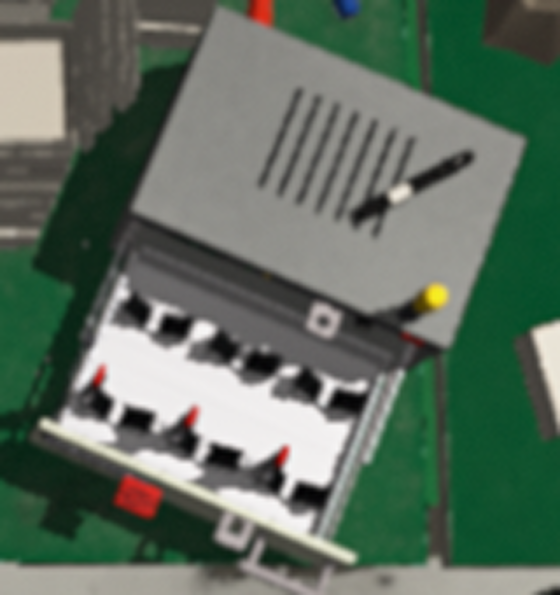

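View pics/c2.png

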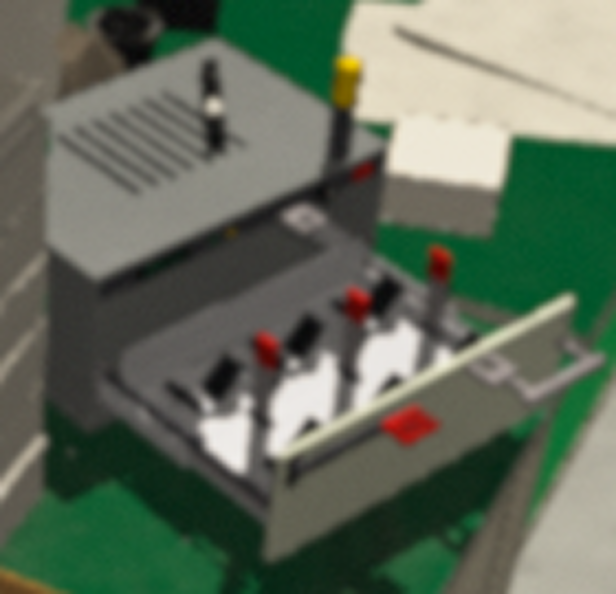

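The enlarged top view shows pairs of black V-blocks, three red tabs at about (98,380), (192,418) and (283,457), the pad at (138,495), the ear at (233,530), the bracket at (322,320) and the yellow head at (435,297). The scene crop shows the same parts. Now I'll measure them.

```bash
python3 - <<'E'
from h import *
np.set_printoptions(precision=4,suppress=True)
T=lambda u,v:(355+(u+.5)/3.5-.5,145+(v+.5)/3.5-.5)
S=lambda u,v:(310+(u+.5)/4.4-.5,105+(v+.5)/4.4-.5)
for n,a,b in [("frontL",(283,455),(42,425)),("frontR",(575,298),(354,557)),("bracket",(303,217),(322,320)),("ear",(490,368),(233,531)),
  ("roofL",(98,278),(133,213)),("roofR",(383,155),(450,348)),("roofBL",(48,118),(218,8))]:
    print(n,*tri(S(*a),T(*b)))
ims={n:viewer.capture(n) for n in C}
def blobs(n,lo,hi,box,amin=3):
    h=cv2.cvtColor(ims[n],cv2.COLOR_RGB2HSV); m=cv2.inRange(h,lo,hi)
    if lo[0]==0 and hi[0]<12: m|=cv2.inRange(h,(170,lo[1],lo[2]),(180,255,255))
    z=np.zeros_like(m); x0,x1,y0,y1=box; z[y0:y1,x0:x1]=m[y0:y1,x0:x1]
    k,l,s,c=cv2.connectedComponentsWithStats(z); return [(c[i],s[i,:5]) for i in range(1,k) if s[i,4]>=amin]
for nm,lo,hi in(("red",(0,120,90),(8,255,255)),("yellow",(22,140,120),(34,255,255))):
  for n,b in(("scene",(310,450,105,240)),("top",(355,515,170,315))):
    print(nm,n,[(c.round(2),s) for c,s in blobs(n,lo,hi,b)])
for n,b in(("scene",(225,330,215,295)),("top",(255,322,165,300))):
    print("white",n,[(c.round(2),s) for c,s in blobs(n,(0,0,130),(180,60,255),b,20)])
    print("black",n,[(c.round(2),s) for c,s in blobs(n,(0,0,0),(180,255,55),b,5)])
for z in(.041,.05):
 for nm,c in (("n0",[(95,400),(137,418),(133,310),(173,327)]),("n1",[(178,435),(222,457),(218,348),(262,362)]),("n2",[(265,472),(308,495),(302,385),(347,402)])):
  p=[plane("top",T(*q),z)[:2] for q in c]; f=(p[0]+p[1])/2;r=(p[2]+p[3])/2; print(z,nm,f,r,np.degrees(np.arctan2(*(r-f)[::-1])),np.linalg.norm(r-f))
E
```

```text
frontL [ 0.4521 -0.1734  0.1193] 0.0025365772454080107
frontR [ 0.3391 -0.4435  0.1198] 0.002435285725723823
bracket [ 0.5451 -0.4157  0.1365] 0.0026196490815099493
ear [ 0.3637 -0.3387  0.1153] 0.003426204869352409
roofL [ 0.6335 -0.249   0.1517] 0.0034153511531913577
roofR [ 0.5238 -0.529   0.1355] 0.005434483822032459
roofBL [ 0.7571 -0.3224  0.2214] 0.0731721939252772
red scene [(array([409.5, 163. ]), array([408, 162,   4,   3,  10], dtype=int32)), (array([390.88, 172.18]), array([389, 170,   5,   5,  17], dtype=int32)), (array([370.28, 182.28]), array([368, 180,   6,   5,  18], dtype=int32)), (array([402.67, 201.05]), array([396, 197,  14,   9,  83], dtype=int32))]
red top [(array([383. , 252.2]), array([382, 250,   3,   5,  10], dtype=int32)), (array([409.11, 264.  ]), array([408, 262,   3,   5,   9], dtype=int32)), (array([435. , 275.2]), array([434, 273,   3,   5,  10], dtype=int32)), (array([394.3 , 286.48]), array([388, 281,  14,  12, 116], dtype=int32))]
yellow scene [(array([389.17, 121.27]), array([387, 118,   5,   9,  30], dtype=int32))]
yellow top [(array([478.82, 229
[... 1229 characters left out ...]
, array([255, 168,   1,  13,  13], dtype=int32)), (array([292.3 , 195.09]), array([286, 189,  12,  13, 128], dtype=int32)), (array([291.25, 229.33]), array([285, 223,  13,  13, 135], dtype=int32))]
0.041 n0 [ 0.4767 -0.2493] [ 0.5608 -0.2841] -22.475920888085408 0.09103446950829837
0.041 n1 [ 0.444  -0.3257] [ 0.5282 -0.364 ] -24.452145217673976 0.09252458771852858
0.041 n2 [ 0.4109 -0.4046] [ 0.4938 -0.4418] -24.14769922051962 0.090888515873769
0.05 n0 [ 0.4754 -0.248 ] [ 0.5591 -0.2826] -22.475920888085394 0.09052842001023506
0.05 n1 [ 0.4429 -0.324 ] [ 0.5267 -0.3621] -24.45214521767397 0.09201025483532103
0.05 n2 [ 0.41   -0.4024] [ 0.4924 -0.4394] -24.147699220519648 0.09038327771413493
```

```bash
python3 - <<'E'
from h import *
np.set_printoptions(precision=4,suppress=True)
for n,a,b in [("strap0",(370.28,182.28),(383,252.2)),("strap1",(390.88,172.18),(409.11,264)),("strap2",(409.5,163),(435,275.2)),("pad",(402.67,201.05),(394.3,286.48)),("yellow",(389.17,121.27),(478.82,229.18)),
 ("bandA",(267.18,244.74),(292.3,195.09)),("bandB",(300.32,258.52),(291.25,229.33))]: print(n,*tri(a,b))
for z in (.0405,.05):print([plane("top",u,z) for u in((276.48,192.54),(306.05,194.31),(275.28,227.93),(305.13,227.5))])
T=lambda u,v:(355+(u+.5)/3.5-.5,145+(v+.5)/3.5-.5)
for z in(.06,.07,.08):print(z,[plane("top",T(*q),z) for q in((200,391),(240,355))])
# tray inner corners
for uv in((257,164),(321,163),(252,300),(320,299)): print(plane("top",uv,.06))
im=np.hstack([crop("top",365,465,205,305,4),crop("scene",335,435,150,250,4)])
cv2.imwrite("pics/c3.png",im)
for a,l in((.0,"a"),(67.1,"b")):
  pass
from h import planner
for p,a in (((.6,-.02,.2),0),((.6,-.02,.2),180),((.47,-.4,.2),67.1),((.47,-.4,.2),-112.9),((.42,-.22,.2),67.1),((.58,-.5,.25),67.1),((.45,-.2,.25),67.1)):
  q=planner.inverse_kinematics(p,down(a)); print(p,a,None if q is None else np.round(q))
E
```

```text
strap0 [ 0.4876 -0.2156  0.1728] 0.004316551620879658
strap1 [ 0.4536 -0.292   0.1736] 0.003953049489544159
strap2 [ 0.422  -0.3684  0.172 ] 0.004160798593613591
pad [ 0.3927 -0.2583  0.1094] 0.0029132518881184732
yellow [ 0.5496 -0.4892  0.2209] 0.00030668057004744684
bandA [0.6847 0.0577 0.0516] 0.002261750923491116
bandB [0.572  0.0583 0.0534] 0.002196526163205014
[array([0.6966, 0.1101, 0.0405]), array([0.6922, 0.0141, 0.0405]), array([0.5793, 0.1105, 0.0405]), array([0.5823, 0.0149, 0.0405])]
[array([0.694 , 0.1094, 0.05  ]), array([0.6896, 0.0139, 0.05  ]), array([0.5774, 0.1098, 0.05  ]), array([0.5804, 0.0148, 0.05  ])]
0.06 [array([ 0.4915, -0.3228,  0.06  ]), array([ 0.525 , -0.3599,  0.06  ])]
0.07 [array([ 0.49  , -0.3208,  0.07  ]), array([ 0.5233, -0.3577,  0.07  ])]
0.08 [array([ 0.4885, -0.3189,  0.08  ]), array([ 0.5215, -0.3555,  0.08  ])]
[0.7863 0.175  0.06  ]
[ 0.7929 -0.0327  0.06  ]
[0.3467 0.1748 0.06  ]
[ 0.3536 -0.0356  0.06  ]
(0.6, -0.02, 0.2) 0 [  5.  45. -13.  82.  12.  55. -11.]
(0.6, -0.02, 0.2) 180 [ -19.   51.   40.   83.  -35.   60. -151.]
(0.47, -0.4, 0.2) 67.1 [ 54.  50. -37.  77.  31.  63.  80.]
(0.47, -0.4, 0.2) -112.9 [ 31.  47.  15.  78. -13.  56. -65.]
(0.42, -0.22, 0.2) 67.1 [ 44.  38. -35. 107.  30.  44.  59.]
(0.58, -0.5, 0.25) 67.1 [ 42.  67. -35.  15.  32. 100. 100.]
(0.45, -0.2, 0.25) 67.1 [ 41.  35. -38. 100.  26.  54.  60.]
```

View pics/c3.png

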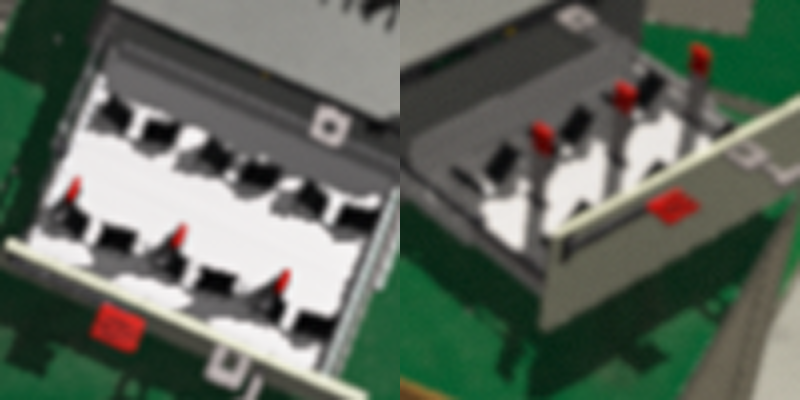

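The straps triangulate to pins near z 0.114, so the nests sit at about z 0.084, with the cabinet yaw about -22.9°. The crop confirms all three straps are open and the cradles empty. First pick is the near barrel.

```bash
cat >> h.py <<'E'
YAW=-22.9; cy_,sy_=np.cos(np.radians(YAW)),np.sin(np.radians(YAW))
X=np.array([cy_,sy_,0]); Y=np.array([-sy_,cy_,0]); Z=np.array([0,0,1.])
N1=np.array([.4829,-.3394,.084]); NEST=[N1+.085*Y,N1,N1-.085*Y]
def pick(x,ymid):
    g=np.array([x,ymid-.012,0])
    manip.movep(np.array([.46,g[1],.26]),down(0)); manip.move_l(g+[0,0,.2]); manip.gripper_to(.085)
    manip.move_l(g+[0,0,.08]); manip.move_l(g+[0,0,.0225],feed=.06,force_limit=8); manip.gripper_to(.03); st()
    manip.move_l(g+[0,0,.06],feed=.08); manip.move_l(g+[0,0,.26]); manip.move_l([.46,g[1],.26])
    return st()
def place(i,dz=0):
    a=NEST[i]+.012*X
    manip.movep([.40,-.15,.28],down(40)); manip.movep([a[0],a[1],.26],down(90+YAW)); st()
    manip.move_l([a[0],a[1],.15],feed=.12)
E
python3 - <<'E'
from h import *
manip.movep([.36,-.2,.30],down(20)); st()
pick(.574,.059)
cv2.imwrite("pics/p1.png",np.hstack([crop("top",240,520,130,330,1.4),crop("scene",200,480,100,300,1.4)]))
E
```

```text
t 1.7 pos [ 0.3599 -0.2009  0.2997] gap 0.0852 F [ 0.2 -1.1 -0.3] grip 0.0
t 6.5 pos [0.5742 0.047  0.023 ] gap 0.0437 F [-1.9 -0.9  8.6] grip 59.9
t 9.5 pos [0.4606 0.047  0.2599] gap 0.043 F [ 0.8 -0.5 -1.1] grip 60.9
```

View pics/p1.png

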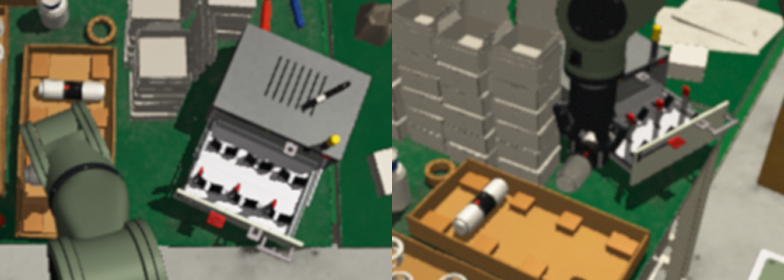

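The near barrel is held and clear of the tray, and the far one still lies in its lane. Now I'll place the held one in cradle 2.

```bash
cat >> h.py <<'E'
def lower(i):
    a=NEST[i]+.012*X
    manip.move_l([a[0],a[1],.095],feed=.06,force_limit=8); r=manip.move_l([a[0],a[1],.055],feed=.025,force_limit=5); print("contact",r); s=st(); return s
def release(i):
    a=NEST[i]+.012*X
    manip.gripper_to(.066); st(); manip.move_l([a[0],a[1],.12],feed=.08); manip.move_l([a[0],a[1],.27]); 
E
python3 - <<'E'
from h import *
place(2); lower(2)
cv2.imwrite("pics/p2.png",np.hstack([crop("top",355,515,170,320,2.4),crop("scene",310,470,100,250,2.4)]))
E
```

```text
t 11.7 pos [ 0.4618 -0.4207  0.2603] gap 0.0436 F [ 0.7  0.7 -1. ] grip 60.9
contact True
t 15.0 pos [ 0.4607 -0.4228  0.0628] gap 0.0433 F [-0.8 -1.8  4.1] grip 61.5
```

View pics/p2.png

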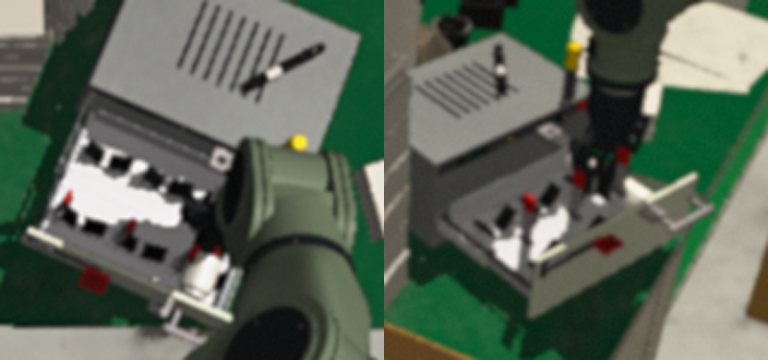

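The barrel end appears right of strap 2, in cradle 2, and contact height matches a seated axis near 0.081. I'll release it and fetch the other.

```bash
python3 - <<'E'
from h import *
release(2); manip.movep([.40,-.15,.28],down(40)); manip.movep([.40,.05,.28],down(0))
cv2.imwrite("pics/p3.png",np.vstack([crop("top",355,515,190,310,4)[:,:],])); 
im=viewer.capture("scene"); imt=viewer.capture("top")
for n,m,b in(("scene",im,(225,330,215,310)),("top",imt,(255,322,165,300))):
    h=cv2.inRange(cv2.cvtColor(m,cv2.COLOR_RGB2HSV),(0,0,0),(180,255,55)); x0,x1,y0,y1=b
    k,l,s,c=cv2.connectedComponentsWithStats(h[y0:y1,x0:x1]); print(n,[(c[i]+[x0,y0],s[i,4]) for i in range(1,k) if s[i,4]>60])
E
```

```text
t 15.4 pos [ 0.4604 -0.4221  0.0624] gap 0.0661 F [-0.2 -0.1 -0.2] grip 0.0
scene [(array([267.24390244, 244.83739837]), np.int32(123))]
top [(array([292.30232558, 195.13953488]), np.int32(129)), (array([289.50824176, 284.48901099]), np.int32(364))]
```

View pics/p3.png

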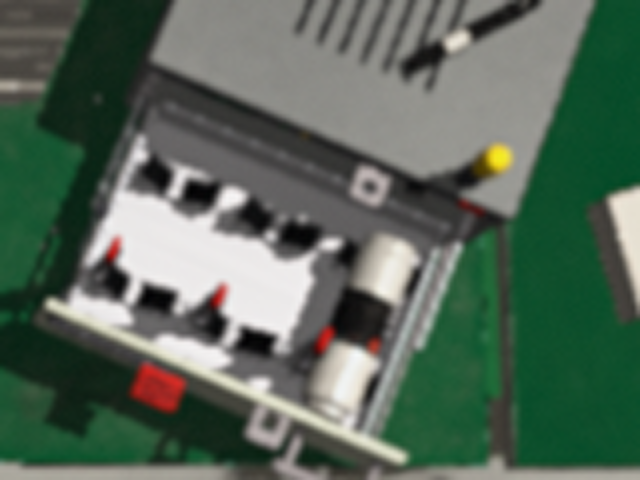

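The barrel lies in cradle 2 with its band at (362,315). There are unexpected red spots on both sides of it, at (325,338) and (373,347), so I'll check them in the scene view.

```bash
python3 - <<'E'
from h import *
cv2.imwrite("pics/p4.png",np.hstack([crop("scene",350,440,140,215,5),crop("top",410,470,230,305,5)]))
E
```

```text
(no output)
```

View pics/p4.png

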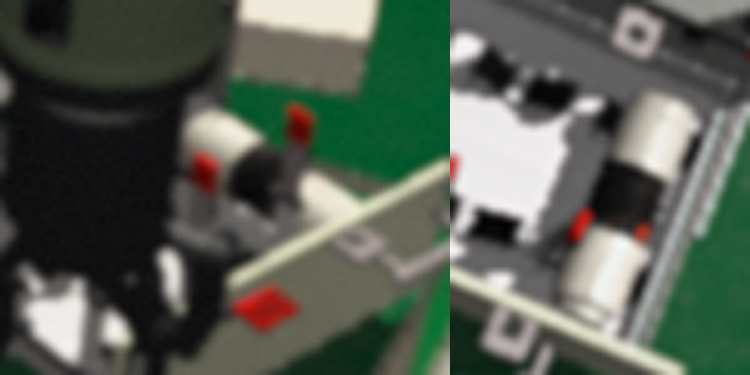

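Strap 2 is still upright, and the second spot is a red mark on the barrel. I'll check its position along the cradle, then pick the second barrel.

```bash
python3 - <<'E'
from h import *
T=lambda u,v:(355+(u+.5)/4-.5,190+(v+.5)/4-.5)
for nm,uv in(("band",(361,316)),("front end",(335,405)),("rear end",(395,237))):
    p=plane("top",T(*uv),.1); d=p-NEST[2]; print(nm,p,"along",d@X,"lat",d@Y)
pick(.687,.059)
cv2.imwrite("pics/p5.png",np.hstack([crop("top",240,520,130,330,1.4),crop("scene",200,480,100,300,1.4)]))
place(1); lower(1)
E
```

```text
band [ 0.4489149  -0.41735537  0.1       ] along -0.0009722716463225105 lat -3.576672318203922e-05
front end [ 0.38030732 -0.3955878   0.1       ] along -0.07264285697493708 lat -0.006680651958452168
rear end [ 0.51082743 -0.44580634  0.1       ] along 0.067131597359291 lat -0.002152732925065671
t 24.7 pos [0.6873 0.0471 0.0231] gap 0.044 F [-1.9 -0.4  6.3] grip 59.8
t 28.5 pos [0.4604 0.047  0.2599] gap 0.0436 F [ 1.3 -0.2 -1.3] grip 60.6
t 30.5 pos [ 0.4946 -0.3426  0.26  ] gap 0.0439 F [-0.4  0.3 -1. ] grip 60.6
contact True
t 33.2 pos [ 0.4935 -0.3447  0.0882] gap 0.0438 F [-0.5 -3.1  1.1] grip 60.6
```

View pics/p5.png

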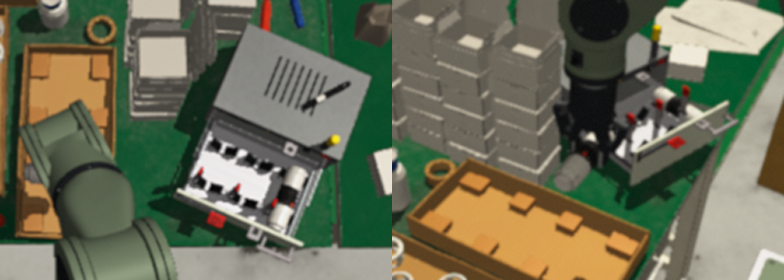

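Barrel 2 is within 1 mm of centred, and the second barrel is held. The lowering stopped early at z 0.088 with a small sideways force, so I'll look before going on.

```bash
python3 - <<'E'
from h import *
st(); manip.pause(.3); st()
cv2.imwrite("pics/p6.png",np.hstack([crop("top",365,475,200,310,3.6),crop("scene",345,455,120,230,3.6)]))
E
```

```text
t 33.2 pos [ 0.4935 -0.3447  0.0882] gap 0.0438 F [-0.5 -3.1  1.1] grip 60.6
t 33.5 pos [ 0.4935 -0.3446  0.0884] gap 0.0435 F [-0.8 -4.4  1. ] grip 60.4
```

View pics/p6.png

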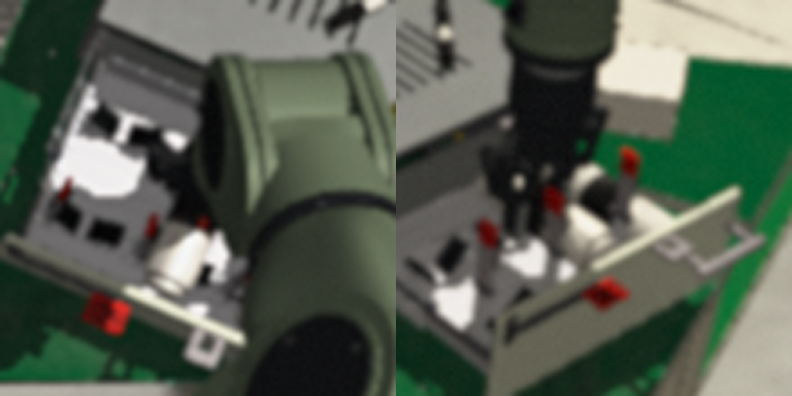

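The force comes from the left, where the strap pad stands only about 3 mm from the barrel. I'll raise it, shift 2.5 mm right and lower again.

```bash
python3 - <<'E'
from h import *
a=NEST[1]+.012*X-.0025*Y
manip.move_l([a[0],a[1],.125],feed=.08); st()
manip.move_l([a[0],a[1],.085],feed=.04,force_limit=8); st()
print(manip.move_l([a[0],a[1],.055],feed=.025,force_limit=5)); st()
E
```

```text
t 34.2 pos [ 0.4929 -0.3464  0.125 ] gap 0.0437 F [-0.1  0.2 -1.6] grip 60.9
t 35.3 pos [ 0.4931 -0.3464  0.0853] gap 0.0438 F [-0.  -1.5 -1.3] grip 60.9
True
t 36.2 pos [ 0.4929 -0.3467  0.0606] gap 0.0434 F [ 0.6 -1.6  5.5] grip 61.5
```

```bash
python3 - <<'E'
from h import *
a=NEST[1]+.012*X-.0025*Y
manip.gripper_to(.066); st(); manip.move_l([a[0],a[1],.12],feed=.08); manip.move_l([a[0],a[1],.27]); manip.gripper_to(0)
manip.movep([.36,-.1,.30],down(90+YAW)); st()
cv2.imwrite("pics/p7.png",np.hstack([crop("top",365,475,200,310,3.6),crop("scene",345,455,120,230,3.6)]))
m=cv2.inRange(cv2.cvtColor(viewer.capture("top"),cv2.COLOR_RGB2HSV),(0,120,90),(8,255,255))
k,l,s,c=cv2.connectedComponentsWithStats(m[200:310,365:475]); print(c[1:]+[365,200],s[1:,4])
E
```

```text
t 36.6 pos [ 0.4927 -0.3464  0.0605] gap 0.0661 F [ 0.2 -0.5 -0.4] grip 0.0
t 40.3 pos [ 0.3607 -0.1006  0.3   ] gap 0.0 F [ 0.  -0.8 -0.2] grip 0.0
[[471.         240.        ]
 [383.         252.2       ]
 [406.73684211 261.89473684]
 [422.         264.5       ]
 [435.63157895 274.42105263]
 [448.         276.        ]
 [395.84146341 286.34146341]] [ 1 10 19 12 19  9 82]
```

View pics/p7.png

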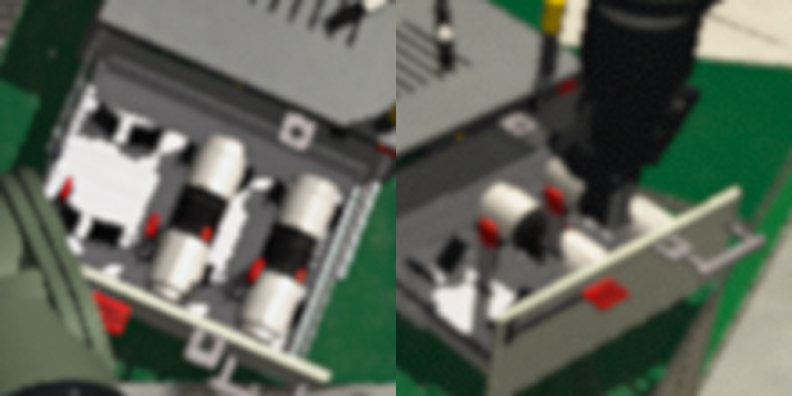

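Both barrels are seated, with bands at (198,212) and (288,250) in the left picture, and the straps stand at their left. Next I'll close straps 2, 1 and 0 with shut fingers.

```bash
cat >> h.py <<'E'
PZ=.111
def strap(i):
    P=NEST[i]-.045*X+.033*Y; P[2]=PZ
    W=lambda d,h:P-d*Y+h*Z      # d: centre of fingers towards -Y from the pin
    manip.movep(W(-.048,.15),down(YAW)); manip.move_l(W(-.048,.045),feed=.12,force_limit=10)
    for d,h in((.029,.045),(.037,.032),(.046,.018)):
        if manip.move_l(W(d,h),feed=.08,force_limit=12): print("stop",d,h); st()
    r=manip.move_l(W(.050,-.012),feed=.03,force_limit=9); s=st()
    print("strap",i,r,"h",s["eef_pos"][2]-PZ)
    manip.move_l(W(.050,.12),feed=.12)
E
python3 - <<'E'
from h import *
strap(2)
cv2.imwrite("pics/p8.png",np.hstack([crop("top",365,475,200,310,3.6),crop("scene",345,455,120,230,3.6)]))
strap(1);strap(0)
manip.movep([.3,-.1,.30],down(YAW)); st()
cv2.imwrite("pics/p9.png",np.hstack([crop("top",365,475,200,310,3.6),crop("scene",345,455,120,230,3.6)]))
E
```

```text
t 45.0 pos [ 0.4024 -0.4149  0.1071] gap 0.0002 F [-2.8  1.8 13.9] grip 7.0
strap 2 True h -0.0038602324867879623
t 50.6 pos [ 0.4354 -0.3366  0.1071] gap 0.0005 F [-1.9  1.5 14.4] grip 7.2
strap 1 True h -0.003943629941356122
t 56.3 pos [ 0.4684 -0.2586  0.1019] gap 0.0003 F [-1.6  2.  15.9] grip 7.7
strap 0 True h -0.009051817589512776
t 58.4 pos [ 0.3009 -0.1005  0.2998] gap 0.0001 F [ 0.1 -0.  -0.5] grip 0.0
```

View pics/p9.png

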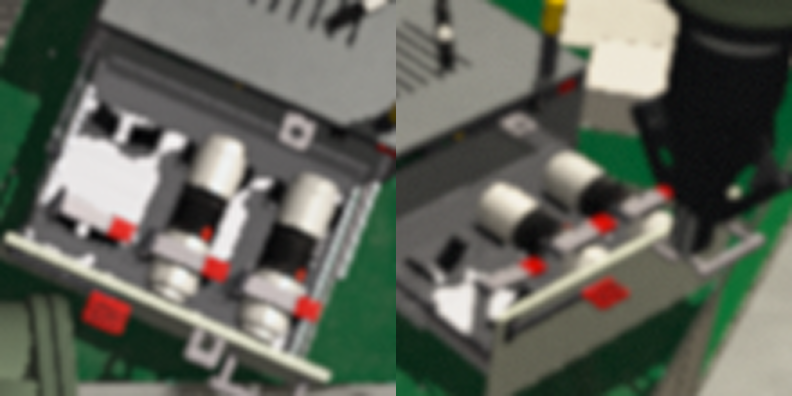

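All three straps lie flat: red ends at (122,230), (215,268) and (307,310), with strap 0 lower over its empty cradle. Now the lever and drawer.

```bash
python3 - <<'E'
from h import *
B=lambda x,z,y=-.0852: x*X+y*Y+z*Z
R=down(90+YAW)
manip.movep(B(.455,.22),R); manip.move_l(B(.466,.13),feed=.1,force_limit=8); st()
print(manip.move_l(B(.466,.101),feed=.02,force_limit=7)); s=st(); z=s["eef_pos"][2]
print(manip.move_l(B(.466,z-.002),feed=.02,force_limit=20)); s=st(); 
for k in range(3):
    r=manip.move_l(B(.474+.008*k,s["eef_pos"][2]),feed=.02,force_limit=14); t=st(); print(r,"X",t["eef_pos"]@X)
    if r: break
E
```

```text
t 61.0 pos [ 0.3962 -0.2599  0.1305] gap 0.0003 F [ 0.7  0.1 -0.3] grip 0.0
False
t 62.6 pos [ 0.3961 -0.2599  0.101 ] gap 0.0002 F [-3.   1.   5.9] grip 2.9
False
t 62.8 pos [ 0.3962 -0.2599  0.099 ] gap -0.0002 F [-1.9  0.3  5.7] grip 2.8
t 63.4 pos [ 0.4038 -0.2631  0.0992] gap -0.0001 F [ 1.  -1.7  4.1] grip 2.3
False X 0.4743825084884198
t 63.9 pos [ 0.411  -0.2661  0.0991] gap -0.0002 F [ 0.8 -0.2  5.2] grip 2.4
False X 0.48216300927565275
t 64.5 pos [ 0.4183 -0.2692  0.0991] gap -0.0001 F [-0.6 -1.3  4.7] grip 2.4
False X 0.49006782575130536
```

```bash
python3 - <<'E'
from h import *
B=lambda x,z,y=-.0852: x*X+y*Y+z*Z
for x in(.52,.56,.60,.63,.645,.66,.675):
    r=manip.move_l(B(x,.099),feed=.05 if x<.62 else .025,force_limit=14); t=st(); print(r,"X",t["eef_pos"]@X,"Fx",t["ft_force"]@X)
    if r: break
E
```

```text
t 65.2 pos [ 0.4461 -0.281   0.099 ] gap -0.0001 F [ 1.4 -2.7  3.8] grip 1.8
False X 0.5202996283805019 Fx 2.3254231672416577
t 66.2 pos [ 0.4826 -0.2965  0.099 ] gap -0.0001 F [-1.4 -2.9  4.6] grip 2.3
False X 0.5599061393179678 Fx -0.15798337458018663
t 67.1 pos [ 0.5195 -0.3121  0.099 ] gap 0.0001 F [-1.4 -3.7  4.7] grip 2.3
False X 0.6000276257019211 Fx 0.1167219688153156
t 68.5 pos [ 0.5468 -0.3238  0.099 ] gap -0.0 F [-2.5 -3.4  5.4] grip 2.8
False X 0.6297150426977735 Fx -0.9302974338011569
t 69.2 pos [ 0.5608 -0.3297  0.099 ] gap -0.0002 F [-1.3 -4.5  4.2] grip 2.5
False X 0.6449076620843587 Fx 0.5793976593568915
t 70.0 pos [ 0.5747 -0.3347  0.0989] gap -0.0002 F [-3.6  1.5  5.6] grip 2.9
False X 0.6596857468555575 Fx -3.9140633879184783
t 70.3 pos [ 0.578  -0.336   0.0986] gap 0.0001 F [-4.   1.5  7.2] grip 3.8
True X 0.6632021513237091 Fx -4.245688962609938
```

```bash
python3 - <<'E'
from h import *
B=lambda x,z,y=-.0852: x*X+y*Y+z*Z
manip.move_l(B(.655,.099),feed=.03); manip.move_l(B(.645,.22),feed=.12); st()
ym=-.0852-.045
manip.move_l(B(.640,.22,ym)); manip.move_l(B(.640,.101,ym),feed=.1,force_limit=8); st()
r=manip.move_l(B(.685,.101,ym),feed=.02,force_limit=10); t=st(); print(r,"X",t["eef_pos"]@X)
manip.move_l(B(.645,.101,ym),feed=.05);manip.move_l(B(.645,.30,ym)); manip.movep([.3,-.1,.3],down(YAW))
cv2.imwrite("pics/q.png",viewer.capture("top")[:,:,::-1]);cv2.imwrite("pics/qs.png",viewer.capture("scene")[:,:,::-1])
im=cv2.imread("pics/q.png"); h=cv2.cvtColor(im,cv2.COLOR_BGR2HSV)
for n in("q","qs"):
  h=cv2.cvtColor(cv2.imread(f"pics/{n}.png"),cv2.COLOR_BGR2HSV)
  for nm,lo,hi in(("red",(0,120,90),(8,255,255)),("yel",(22,140,120),(34,255,255))):
    k,l,s,c=cv2.connectedComponentsWithStats(cv2.inRange(h,lo,hi)); print(n,nm,[(c[i].round(2),s[i,4]) for i in range(1,k) if s[i,4]>15 and 360<c[i][0]<500 and 100<c[i][1]<300])
E
```

```text
t 71.9 pos [ 0.5607 -0.3294  0.2192] gap -0.0004 F [-0.9  0.1 -0.1] grip 0.0
t 73.7 pos [ 0.5391 -0.3691  0.1016] gap 0.0001 F [-0.3 -0.1 -0. ] grip 0.0
t 74.9 pos [ 0.5601 -0.3778  0.1004] gap -0.0003 F [-0.1  0.1  1. ] grip 0.0
True X 0.6629467894095542
q red [(array([429.66, 140.42]), np.int32(142)), (array([417.76, 229.43]), np.int32(109))]
q yel [(array([478.82, 229.18]), np.int32(33))]
qs red [(array([360.83, 171.12]), np.int32(69))]
qs yel [(array([389.03, 121.71]), np.int32(35))]
```

The drawer stops hard at the same X on both pushes, so it is home. Next I'll refine the eyelet from the first pictures.

```bash
python3 - <<'E'
from h import *
np.set_printoptions(linewidth=150)
print("pad now",tri((360.83,171.12),(417.76,229.43)), "expect",np.array([.3927,-.2583,0])+.192*X)
for n,x0,y0 in(("top0",439,229),("scene0",370,146),("top0",414,289),("q",439,229),("qs",370,146)):
    g=cv2.imread(f"pics/{n}.png",0)[y0:y0+15,x0:x0+18]; print(n,x0,y0); print(g)
E
```

```text
pad now (array([ 0.56921455, -0.33292359,  0.10960285]), np.float64(0.0020893809118105924)) expect [ 0.5695676 -0.3330118  0.       ]
top0 439 229
[[ 53  52  49  42  37  37  45  58  74  96 117 132 142 149 152 151 151 151]
 [ 55  54  53  51  47  52  62  58  53  60  71  92 111 129 141 148 153 154]
 [ 54  55  53  53  60  86 112 109  98  83  60  53  66  87 105 124 140 148]
 [ 53  53  54  54  74 120 158 165 160 142 103  65  49  50  59  79 102 122]
 [ 63  57  54  57  92 149 181 185 184 177 150 115  92  68  45  43  56  76]
 [ 78  69  64  67 110 164 178 170 166 172 174 165 144 105  61  41  37  40]
 [ 80  80  80  86 126 166 157 124 115 137 168 181 163 114  66  50  44  31]
 [ 73  76  83 105 149 168 138  90  71 100 149 177 157 101  61  51  46  33]
 [ 70  69  79 117 165 178 148 103  82 104 147 167 142  85  54  52  47  35]
 [ 73  68  76 110 154 175 166 143 133 146 164 161 121  73  52  54  50  44]
 [ 84  77  74  89 116 141 157 164 170 178 177 150 106  73  60  57  54  51]
 [ 95  90  84  79  84  98 118 140 161 172 163 127  93  81  74  69  64  60]
 [ 99  98  94  90  86  85  87  99 116 126 119  94  79
[... 4025 characters left out ...]
 49  52  60  75  88  97]
 [ 44  37  34  43  61  85 110 129 134 129 115  97  84  82  89  96 102 103]
 [ 32  32  39  61  92 125 145 151 143 135 129 125 120 113 107 104 102 103]
 [ 36  47  62  78 103 134 151 148 133 123 127 138 140 129 113 103 102 101]
 [ 58  77  88  96 104 121 134 135 130 126 126 131 130 122 108 104 101 102]
 [ 83  99 108 109 106 107 110 118 127 129 119 111 109 105 102 101 102  99]
 [100 108 112 109 106 102  96  96 106 109 102  93  94  97 100 101 102 100]
 [106 109 107 105 100  94  86  82  84  88  89  86  88  96 102 101 101 101]
 [107 105 103  99  90  83  84  87  88  85  82  80  90 105 106 103 102 100]
 [103 103 101  93  85  81  92 108 108  95  81  81  99 117 117 108 101 102]]
```

```bash
python3 - <<'E'
from h import *
for uv in((379.4,154.6),(379.6,154.3)):
    p,r=tri(uv,(447.05,236.4)); print(p,r,p@X,p@Y)
for z in(.132,.134,.1365): p=plane("top",(447.05,236.4),z); print(z,p,p@X,p@Y)
p=plane("top",(422.3,294.7),.114); print("ear home",p@X+.192,p@Y)
p=plane("scene",(379.4,154.6),.134);print(p@X,p@Y)
# yellow head: top view at head mid height, scene view
for n,uv in(("top",(478.82,229.18)),("scene",(389.1,121.5))):
  for z in(.22,.225): p=plane(n,uv,z); print(n,z,p,p@X,p@Y)
E
```

```text
[ 0.54354708 -0.41806298  0.13327809] 0.00033200851317202973 0.6633859599247746 -0.17360632680811253
[ 0.54304255 -0.41766494  0.13493146] 4.798129403118942e-05 0.6627662979684903 -0.17343598214987851
0.132 [ 0.54362974 -0.41844065  0.132     ] 0.6636090658264373 -0.17392207001644483
0.134 [ 0.54324521 -0.41790776  0.134     ] 0.6630474760260436 -0.17358081087546656
0.1365 [ 0.54276454 -0.41724165  0.1365    ] 0.662345488775552 -0.17315423694924367
ear home 0.6635169559986549 -0.172861481336049
0.6628062187057413 -0.17272351430215932
top 0.22 [ 0.54962043 -0.48957483  0.22      ] 0.6968076090513662 -0.23711871376713226
top 0.225 [ 0.54857954 -0.4879142   0.225     ] 0.6952025678281994 -0.23599400230615847
scene 0.22 [ 0.54987875 -0.48925338  0.22      ] 0.6969204924107276 -0.23672208193515365
scene 0.225 [ 0.54706884 -0.48090244  0.225     ] 0.6910824859562001 -0.23012272381080312
```

The eyelet and the ear's home position agree within 0.5 mm. Now I'll grasp the pin: a centring squeeze along X, then the real grasp along Y.

```bash
python3 - <<'E'
from h import *
p=np.array([.5497,-.4894,0]); print(planner.inverse_kinematics(p+[0,0,.205],down(90+YAW)) )
manip.gripper_to(.05); manip.movep([.42,-.35,.32],down(YAW)); manip.movep(p+[0,0,.30],down(YAW))
manip.move_l(p+[0,0,.206],feed=.08,force_limit=6); st(); manip.gripper_to(.010); s=st(); print("F X,Y",s["ft_force"]@X,s["ft_force"]@Y)
manip.gripper_to(.05); manip.move_l(p+[0,0,.27]); manip.movep(p+[0,0,.27],down(90+YAW))
manip.move_l(p+[0,0,.206],feed=.08,force_limit=6); st(); manip.gripper_to(.010); s=st(); print("F X,Y",s["ft_force"]@X,s["ft_force"]@Y)
E
```

```text
[ 50.05843457  63.04628289 -44.44356284  40.91776549  38.74645017
  85.73878329  89.77848586]
t 82.7 pos [ 0.5499 -0.4895  0.2065] gap 0.0499 F [ 0.9 -0.4  0.1] grip 0.0
t 83.1 pos [ 0.5498 -0.4895  0.2065] gap 0.0186 F [0.7 0.4 5.5] grip 58.7
F X,Y 0.5268355351169312 0.6485377149636025
t 86.4 pos [ 0.5499 -0.4895  0.2066] gap 0.0499 F [ 0.8 -0.5  0.6] grip 0.0
t 86.8 pos [ 0.5498 -0.4895  0.2066] gap 0.0191 F [-0.6  0.3  5.2] grip 58.9
F X,Y -0.6755731288793573 0.04730474013494282
```

```bash
python3 - <<'E'
from h import *
p=np.array([.5498,-.4895,0]); e=.6631*X-.1733*Y; R=down(90+YAW)
manip.move_l(p+[0,0,.222],feed=.04); st(); manip.move_l(p+[0,0,.30]); manip.movep(e+[0,0,.30],R); st()
manip.move_l(e+[0,0,.205],feed=.1); 
r=manip.move_l(e+[0,0,.165],feed=.025,force_limit=5); st(); print(r)
cv2.imwrite("pics/p10.png",crop("scene",330,430,100,190,6))
E
```

```text
t 87.3 pos [ 0.5498 -0.4894  0.222 ] gap 0.0191 F [ 0.9  0.2 -1. ] grip 58.6
t 88.5 pos [ 0.543  -0.418   0.2996] gap 0.0189 F [ 0.3  0.4 -0.6] grip 58.6
t 91.4 pos [ 0.5434 -0.4177  0.1651] gap 0.0189 F [ 0.8 -0.  -1.1] grip 58.6
False
```

View pics/p10.png

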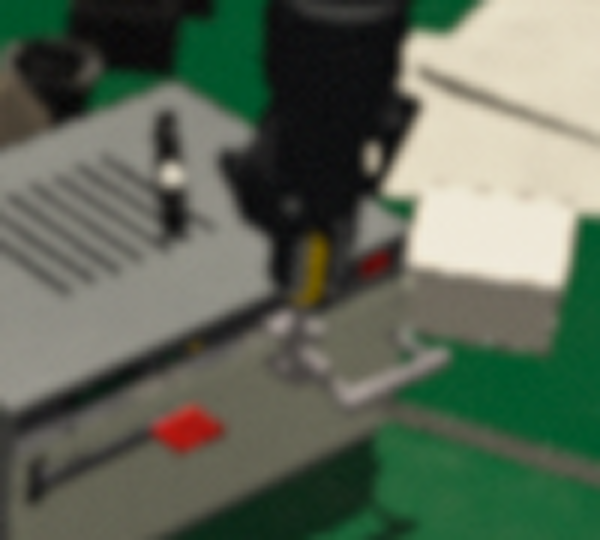

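The pin, with its yellow head at (315,268), is going down through the bracket at (293,325). The drawer is closed flush and there is no contact force. I'll lower it until the head rests.

```bash
python3 - <<'E'
from h import *
e=.6631*X-.1733*Y
r=manip.move_l(e+[0,0,.136],feed=.02,force_limit=5); st(); print(r)
E
```

```text
t 92.5 pos [ 0.5434 -0.4177  0.1425] gap 0.0189 F [-0.1  0.9  8.1] grip 59.5
True
```

```bash
python3 - <<'E'
from h import *
e=.6631*X-.1733*Y
manip.gripper_to(.045); st(); manip.move_l(e+[0,0,.17],feed=.05); manip.move_l(e+[0,0,.30]); manip.movep([.3,-.1,.32],down(YAW))
B=[]
for n in("scene","top"):
  im=viewer.capture(n); cv2.imwrite(f"pics/f_{n}.png",im[:,:,::-1]); h=cv2.cvtColor(im,cv2.COLOR_RGB2HSV)
  for nm,lo,hi in(("yel",(22,140,120),(34,255,255)),("red",(0,120,90),(8,255,255))):
    k,l,s,c=cv2.connectedComponentsWithStats(cv2.inRange(h,lo,hi)); L=[(c[i].round(2),s[i,4]) for i in range(1,k) if s[i,4]>12 and 350<c[i][0]<500 and 110<c[i][1]<300]; print(n,nm,L)
    B.append(L[0][0] if nm=="yel" else L[-1][0])
print("head",tri(B[0],B[2]),"eye",e,"\npad",tri(B[1],B[3])); st()
E
```

```text
t 92.9 pos [ 0.5431 -0.4175  0.1418] gap 0.0447 F [-1.1 -0.3  0.8] grip 0.0
scene yel [(array([380.25, 148.5 ]), np.int32(40))]
scene red [(array([360.83, 171.12]), np.int32(69))]
top yel [(array([449.5 , 234.95]), np.int32(42))]
top red [(array([429.66, 140.44]), np.int32(142)), (array([417.76, 229.43]), np.int32(109))]
head (array([ 0.54374843, -0.41951786,  0.15636313]), np.float64(0.0005048731241712167)) eye [ 0.54340286 -0.41766952  0.        ] 
pad (array([ 0.56921455, -0.33292359,  0.10960285]), np.float64(0.0020893809118105924))
t 96.4 pos [ 0.3004 -0.1002  0.3199] gap 0.0448 F [-0.8  0.5  0.6] grip 0.0
```

The head now rests at bracket height over the eyelet, the pad position is unchanged so the drawer is still home, and the robot is clear. Handing in.

```bash
python3 - <<'E'
from h import *
print(manip.sign_off())
E
```

```text
the job is handed in; nothing more can be done
None
```

I laid both barrels in cradles 1 and 2, closed all three straps, pushed the drawer home, let the lever up, seated the lock pin, and handed the job in at about 97 s.

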